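# Steer a heel carrier round the tins and press it in the bonding jig

### The job

Push the blue carrier with the tan heel block along the bench, without lifting it or touching the heel, between the brown polish tin and the two thread spools without touching any of them, and on between the rails of the bonding jig. There press the heel gently against the sprung rubber pad with about 9 newtons (never more than 14) and keep that pressure for a second and a half. Then back away slowly, so that the carrier stays between the rails with the heel still resting against the pad.

Things in the scene. Friction and masses are not known exactly. Their poses are not given: they have to be found in the camera images.
- carrier: Blue plastic carrier, 96 mm long (x), 100 mm wide (y), 26 mm high, flat on the bench, about 0.5 kg (mass and friction vary some 25 %). Origin: centre of its underside. Its x axis points forward, to the jig; the plain back face, the one to push, is at x = -48 mm. A heel block is let into its top and front, standing 6 mm out in front, to x = +54 mm.
- heel: Tan D-shaped heel block, 58 mm long, 60 mm wide, straight side forward, 18 mm high, fixed in the carrier, its top 24 mm above the bench, just below the carrier's top. Origin: centre of its underside, 25 mm ahead of the carrier's origin, 6 mm above the bench. Its straight front face meets the pad. The robot must not touch it.
- jig: Bonding jig screwed to the bench. x: the way in, y: left of it, origin on the bench on the centre line. Two aluminium guide rails, 20 mm high, run from x = 35 to 125 mm with 110 mm between them (inner faces y = +-55 mm); flared lead-ins begin at x = 7 mm, some 130 mm apart. The carrier slides on the bare bench between them and may touch the rails gently.
- press_head: Green press head at the far end of the jig, 90 mm wide, 45 mm high, fixed; same origin and axes as the jig. It carries a sprung pad, 60 mm wide, 8 to 28 mm above the bench, black rubber on steel, facing the way in. Pushed along x the pad yields with about 1.5 N per mm (16 mm of travel). The robot feels the carrier's sliding friction (a few N) plus the pad's force.
- brown_tin: Round brown polish tin, 71 mm across, 26 mm high, standing loose to the left of the way in, short of the jig. Origin: centre of its underside.
- spool_t: Upright spool of tan thread, 38 mm across, 58 mm high, loose, to the right of the way in (it and the black one may swap places; behind them lie a fixed brush and a heap of tools, which the carrier should keep clear of by staying left of the spools). Origin: centre of its underside.
- spool_b: Upright spool of black thread, 38 mm across, 58 mm high, loose, to the right of the way in. Origin: centre of its underside.
- pad_zero (a point): Centre of the pad's rubber face if its carriage is fully forward: x = 125 mm in the jig's frame, 18 mm above the bench. The carriage is wound back by a different, unmeasured amount each time, so the relaxed face really stands 0 to 24 mm farther in, at x = 125 to 149 mm; the carrier's origin is then at x = 71 to 95 mm when the heel first touches.

How it is judged (in metres and radians):
On the way, in this order (a step that is already met when the one before it is completed fails the run):
1. the carrier is pushed through the lane between the brown tin and the spools (x of carrier in the frame of jig between -0.16 and 0.03 m and y of carrier in the frame of jig between -0.05 and 0.06 m), for 0.1 s.
2. the heel is pressed against the pad with 5 to 14 N for 1.2 s (contact force between heel and press_head between 5 and 14 N), for 1.2 s.
At the end, for the whole second after the job is handed in: The carrier lies flat and at rest between the rails (its origin at least 65 mm in along the jig's x, within 9 mm of the centre line, turned less than 0.12 rad), with the heel still resting against the pad (more than 0.2 N), and the robot clear of it (x of carrier in the frame of jig above 0.065 m and y of carrier in the frame of jig between -0.009 and 0.009 m and angle between the x axis of carrier and the x axis of jig, either way round below 0.12 rad and angle between carrier's own z axis and vertical below 0.05 rad and contact force between heel and press_head above 0.2 N and linear speed of carrier below 0.01 m/s); the robot touches nothing.
It fails at once if the heel is pressed against the pad with more than 15 N (contact force between heel and press_head above 15 N).
It fails at once if the carrier is driven against the jig with more than 20 N (contact force between carrier and jig above 20 N).
It fails at once if the carrier is lifted or tipped (height (world z) of carrier above 0.01 m or angle between carrier's own z axis and vertical above 0.15 rad).
It fails at once if the fingers touch the heel (contact force between the fingers and heel above 0.5 N).
It fails at once if the carrier touches the tin or a spool, or one of them is moved by more than 5 mm (contact force between carrier and brown_tin above 0.2 N or contact force between carrier and spool_t above 0.2 N or contact force between carrier and spool_b above 0.2 N or distance of any of brown_tin, spool_t, spool_b from where it was at the start of the episode above 0.005 m).
It also fails if it takes over 72 s, if anything falls off the work surface, if the arm or the gripper's body presses on something with over 40 N, if the wrist force passes 120 N, or if a joint passes its speed limit or range.

### The arm

A 7-joint arm with a two-finger parallel gripper is mounted at the origin on a cart in front of the work surface, level with it; the furniture and walls round the work are solid. World frame = base frame: x ahead of the robot, y to its left, z up, the work surface at z = 0. Lengths are in mm, angles in rad, forces in N, time in s.
With the tool pointing down it reaches from about 400 to 900 mm from the base axis. Payload 5.5 kg.
Tool frame: the origin (TCP) lies midway between the tips of the shut fingers; the grasp point (between the pads) lies 19 mm behind it (env.pinch_z is the distance from the TCP to the grasp point, in mm); z points along the fingers, y is the direction in which the jaws open and shut (so a half turn about z gives the same grasp; the last joint's range is limited). The gripper opens to 92 mm and grips with 3 to 60 N. Pads are 19 mm wide; open, the fingers measure 130 mm over their backs; the gripper's body (75 mm by 190 mm) begins 47 mm behind the grasp point.
Start: joints at [1.504, 0.501, -0.427, 1.55, 0.221, 1.138, -0.21], TCP at [210.538, -614.958, 226.729] pointing down, gripper open.
Joint ranges: [-2.88, 2.88], [-0.31, 2.03], [-1.54, 1.56], [0.2, 2.42], [-1.41, 4.55], [0.19, 2.02], [-2.57, 2.57]. Speed limits (rad/s): [2.57, 2.57, 3.14, 3.14, 3.14, 3.14, 3.14].

### API

Orientations are given as a unit quaternion [x, y, z, w].
In Python, from plant import readout, eyes, job, env gives the robot as it stands.
- The arm moves only by the shell command python3 -m inch 'ROWS' [FORCE]. ROWS is JSON, a list of rows, each a list of 7 numbers: the shift along the world's x, y, z scaled (see below), then the turn, a rotation vector about the world's x, y, z scaled (see below), then the opening, from 0 (shut) to 1 (fully open). A call has 1 to 5 rows; each row is the pose to reach, as a shift and turn from the pose commanded when the call began, turning the shorter way round; what a row does not reach only later rows make up. The controller multiplies each number of a shift by 100 mm and each number of a turn by 360 degrees. A row lasts 1/10 s, in which the tool goes at most 50 mm and 8.59 degrees, less where a joint would pass 70% of its speed; a pose out of reach is approached as far as the arm can. A call with a number of a shift or a turn outside -1 to 1 is refused whole. A call with a gripper value outside its range is refused whole. The fingers move at their own pace and stop on an object; FORCE is the grip in N (left out, the last holds). Time passes only in rows, so rows that repeat a pose let the fingers close. It gives the time, the measured TCP pose, the force and the opening at its end, in the units of the state.
- readout.read_state(): the state, without advancing time (a new reading comes with each control period).
- eyes.read_camera(name): name is "scene" or "top"; returns a dict with "image" (400x640x3 uint8, red, green, blue), "fx", "fy", "cx", "cy" (pixels), "R" (3x3) and "t" (3): a world point X has camera coordinates R X + t. Camera axes: x right, y down, z forward; pixel columns grow to the right and rows downward; lengths in mm; the calibration is good to about 2 mm. A picture is of the moment at which its call begins. There is no depth.
- job.finish_job(): hands the job in, once; it reports no verdict.
The state is a dict: "clock": time; "joints": joint angles; "joint_vel": joint speeds; "tau": joint torques, N m; "position": TCP position; "eef_rot": TCP orientation; "force": force on the tool from outside, world axes, zero at the start; "ft_torque": the same for the moment, N m; "gripper_width": finger opening in mm.
Only numpy, scipy, OpenCV 4.12 (cv2) and the standard library are available. Lean on these libraries where they do the work, as an engineer would, in place of code of your own. Each camera call takes 0.05 s, during which the arm holds its last target. There are 200 camera calls.

## Working session

There is one attempt and no reset: what is moved stays moved. The work goes in short steps, Python scripts to look and compute and a shell command to move; the robot and the scene stay as the last step left them, time stands still between calls to the robot, and variables do not carry over. Pictures are saved under pics/ and viewed, about 8 in all and at most 12, crops included, and the job is handed in when it is done.

```bash
ls; mkdir -p pics
python3 - <<'E'
from plant import readout, eyes, job, env
import cv2
print(readout.read_state())
for n in("scene","top"):
    c=eyes.read_camera(n); cv2.imwrite(f"pics/{n}0.png",c["image"][:,:,::-1]); print(n,c["fx"],c["fy"],c["cx"],c["cy"],c["R"],c["t"])
E
```

```text
pics
{'clock': 0.0, 'joints': array([ 1.50422457,  0.5018799 , -0.42677543,  1.55144627,  0.22080768,
        1.13830365, -0.21030615]), 'joint_vel': array([-1.23148881e-04,  5.20952829e-04,  1.52394098e-03, -8.76233703e-05,
        9.45404537e-04, -7.02240715e-04,  6.04461462e-04]), 'tau': array([-2.50338990e-04, -5.66580319e+01, -5.81634700e+00, -2.79108238e+01,
       -6.87122298e-02,  3.06894479e-02,  1.66764457e-04]), 'position': array([ 210.20643106, -614.32622815,  225.65842182]), 'eef_rot': array([ 9.86433544e-01,  1.64158103e-01, -1.32818782e-04, -9.80783366e-04]), 'force': array([ 0.15337017,  0.24655846, -0.0973702 ]), 'ft_torque': array([-0.03374557,  0.01788547,  0.05402764]), 'gripper_width': 92.0171724591067}
scene 420.6793831780411 420.6793831780411 320.14228198243796 197.2065092623717 [[-0.6501001  -0.75969604  0.01522473]
 [-0.34169281  0.27438547 -0.89886519]
 [ 0.67868688 -0.58955453 -0.4379607 ]] [384.32433225 173.90289953 796.19110665]
top 407.45873670892666 407.45873670892666 314.04480778457634 204.76874906513558 [[ 0.0125959  -0.99991187 -0.00419553]
 [-0.98747755 -0.01177917 -0.15731922]
 [ 0.15725594  0.00612457 -0.98753889]] [  83.5253002   506.99589166 1068.24520387]
```

View pics/top0.png

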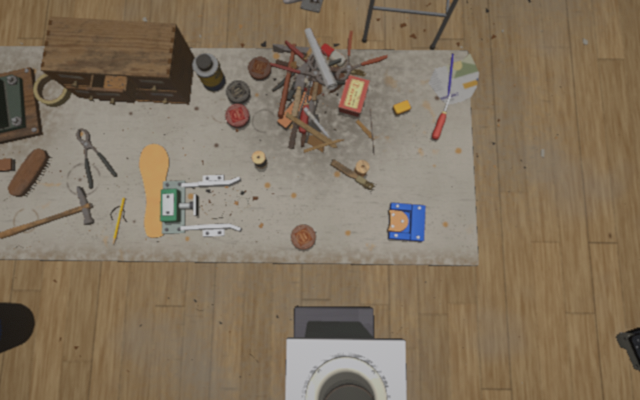

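View pics/scene0.png

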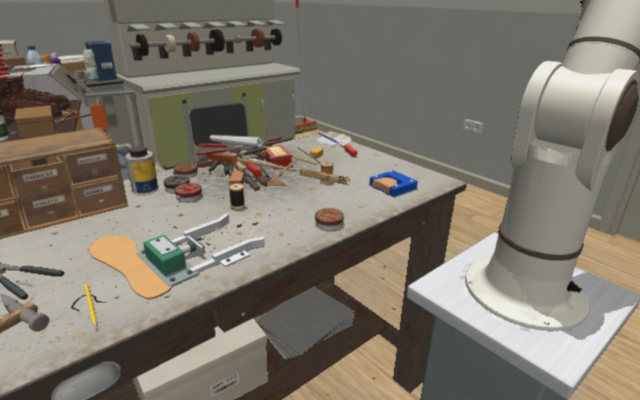

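Run:
```python
import cv2
im=cv2.imread("pics/top0.png")
a=cv2.resize(im[165:250,155:255],None,fx=7,fy=7,interpolation=cv2.INTER_CUBIC)
b=cv2.resize(im[135:255,245:435],None,fx=4.2,fy=4.2,interpolation=cv2.INTER_CUBIC)
cv2.imwrite("pics/a.png",a);cv2.imwrite("pics/b.png",b)
```

```text
(no output)
```

View pics/a.png

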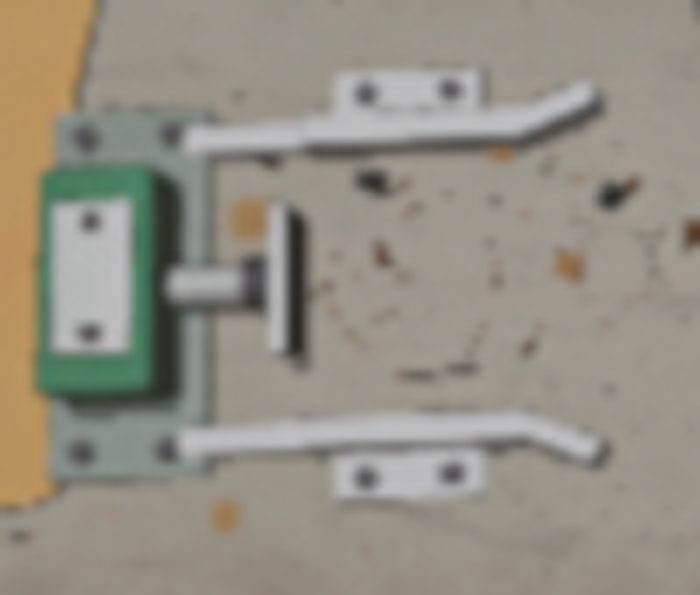

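View pics/b.png

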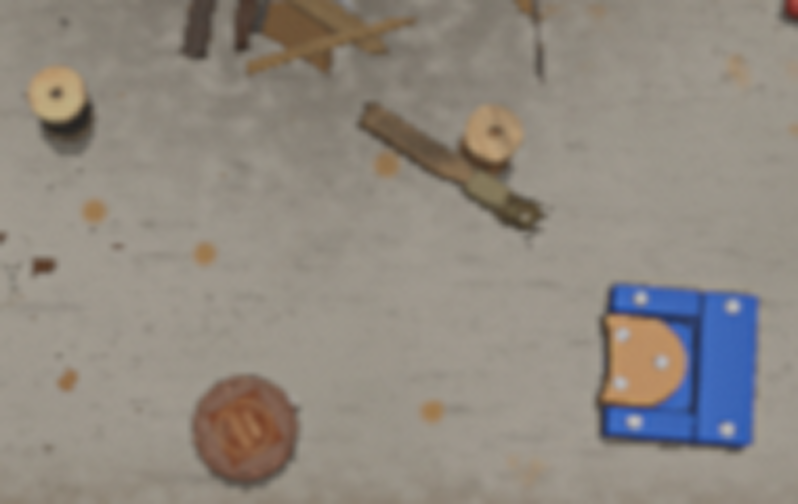

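```bash
cat > h.py <<'E'
import numpy as np
from plant import readout, eyes
def cast(c,u,v,z):
    R=np.array(c["R"]);C=-R.T@np.array(c["t"])
    d=R.T@np.array([(u-c["cx"])/c["fx"],(v-c["cy"])/c["fy"],1])
    return (C+d*(z-C[2])/d[2])[:2]
E
python3 - <<'E'
from h import *
np.set_printoptions(precision=1,suppress=True)
c=eyes.read_camera("top")
def A(u,v,z): return cast(c,(u+.5)/7-.5+155,(v+.5)/7-.5+165,z)
def B(u,v,z): return cast(c,(u+.5)/4.2-.5+245,(v+.5)/4.2-.5+135,z)
for n,p in dict(ujoint=(520,130),utip=(597,92),ljoint=(525,425),ltip=(603,455),uend=(187,140),lend=(182,443)).items(): print(n,A(*p,20))
print("pad top front",A(291,207,28),A(291,352,28)); print("head",[A(*p,45) for p in((52,170),(158,170),(148,395),(38,393))])
for p in ((612,284),(758,296),(752,446),(603,438)): print("car",B(*p,26))
for p in ((640,297),(733,306),(728,429),(634,421)): print("screw",B(*p,26))
print("tin",B(245,428,26),"spL",B(58,94,58),"spR",B(493,134,58))
E
```

```text
ujoint [567.6 328.9]
utip [583.5 298.8]
ljoint [449.2 321.6]
ltip [437.8 290.4]
uend [561.9 461.9]
lend [440.5 456.1]
pad top front [533.8 416.3] [476.  412.9]
head [array([544.2, 505.4]), array([544.7, 464. ]), array([456.4, 462. ]), array([456.7, 504.5])]
car [ 517.8 -120.4]
car [ 510.9 -215.9]
car [ 412.7 -209. ]
car [ 416.7 -112.9]
screw [ 509.4 -138.6]
screw [ 504.1 -199.3]
screw [ 423.5 -193.8]
screw [ 427.9 -133.1]
tin [420.3 118.9] spL [633.3 243.1] spR [609.8 -39.3]
```

```bash
python3 -m inch '[[0.12,0.19,0,0,0,0.01,0.6],[0.25,0.38,0,0,0,0.02,0.6],[0.38,0.57,0,0,0,0.03,0.6],[0.5,0.76,0,0,0,0.04,0.6],[0.62,0.95,0,0,0,0.047,0.6]]'
python3 -m inch '[[0.12,0.19,0,0,0,0.01,0.6],[0.25,0.38,0,0,0,0.02,0.6],[0.38,0.57,0,0,0,0.03,0.6],[0.5,0.76,0,0,0,0.04,0.6],[0.62,0.95,0,0,0,0.047,0.6]]'
python3 -c "
from h import *
print(readout.read_state())"
```

```text
clock: 0.65
position: [272.9, -518.9, 226.4]
eef_rot: [0.951, 0.309, -0.0, -0.0]
force: [-0.0, 0.3, 0.0]
gripper_width: 57.5
clock: 1.15
position: [335.6, -423.4, 226.8]
eef_rot: [0.895, 0.446, 0.0, 0.0]
force: [0.9, -1.3, 0.7]
gripper_width: 55.0
{'clock': 1.15, 'joints': array([ 1.38026772,  0.33639284, -0.64400227,  1.82256067,  0.22942783,
        1.05764502,  0.00378843]), 'joint_vel': array([-0.19100017, -0.11475762, -0.189645  ,  0.18069319, -0.00987737,
       -0.04939672,  0.01466937]), 'tau': array([ 1.20538920e+00, -4.17395532e+01, -5.15903413e+00, -2.69797629e+01,
       -2.07383110e-02,  1.59851569e-01,  1.48484409e-01]), 'position': array([ 335.57222479, -423.35244481,  226.78078186]), 'eef_rot': array([8.94943473e-01, 4.46179532e-01, 4.97780007e-05, 5.74018356e-05]), 'force': array([ 0.91449819, -1.33383771,  0.69955296]), 'ft_torque': array([-0.02883264, -0.03619438, -0.00886795]), 'gripper_width': 55.02589647422624}
```

```bash
python3 -m inch '[[0.12,0.19,-0.1,0,0,0.01,0.6],[0.25,0.38,-0.2,0,0,0.02,0.6],[0.38,0.57,-0.3,0,0,0.03,0.6],[0.5,0.76,-0.4,0,0,0.04,0.6],[0.62,0.92,-0.5,0,0,0.0455,0.6]]'
python3 -m inch '[[0.12,0.19,-0.2,0,0,0.01,0.6],[0.25,0.38,-0.4,0,0,0.02,0.6],[0.38,0.57,-0.6,0,0,0.03,0.6],[0.5,0.76,-0.8,0,0,0.04,0.6],[0.62,0.92,-1.0,0,0,0.0455,0.6]]'
python3 -m inch '[[0,0,-0.2,0,0,0,0.6],[0,0,-0.4,0,0,0,0.6],[0,0,-0.58,0,0,0,0.6],[0,0,-0.68,0,0,0,0.6],[0,0,-0.69,0,0,0,0.6]]'
python3 - <<'E'
from h import *
import cv2
c=eyes.read_camera("top"); cv2.imwrite("pics/t1.png",cv2.resize(c["image"][135:255,325:475,::-1],None,fx=5,fy=5,interpolation=cv2.INTER_CUBIC))
print(readout.read_state()["force"],readout.read_state()["position"])
E
```

```text
clock: 1.65
position: [397.3, -330.7, 175.5]
eef_rot: [0.822, 0.57, 0.0, -0.001]
force: [0.1, -0.0, 0.2]
gripper_width: 55.0
clock: 2.15
position: [459.1, -238.5, 75.1]
eef_rot: [0.732, 0.681, 0.0, -0.001]
force: [-0.0, -0.4, 0.3]
gripper_width: 54.9
clock: 2.65
position: [457.7, -239.5, 6.1]
eef_rot: [0.734, 0.68, -0.0, -0.002]
force: [0.3, -0.5, 0.5]
gripper_width: 55.0
[0.13809727 0.44578076 0.09137599] [ 458.30128798 -239.92222819    6.92493758]
```

View pics/t1.png

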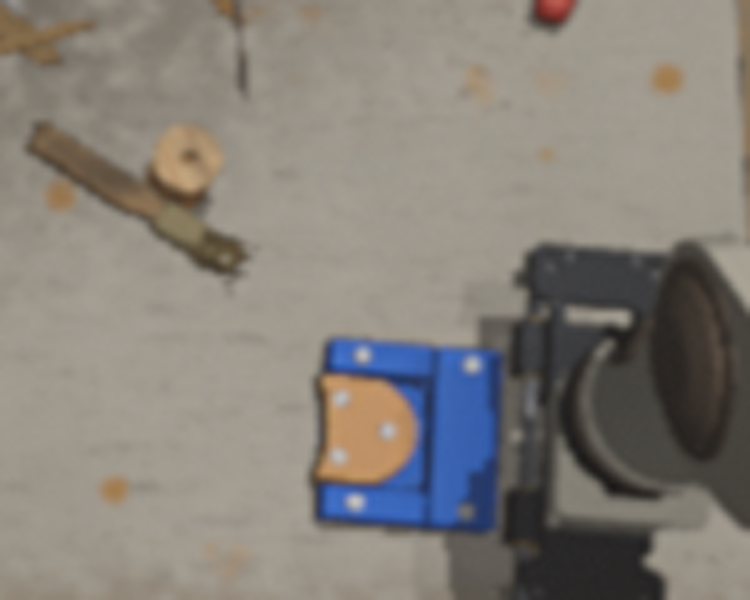

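```bash
python3 -m inch '[[0.003,0.04,0,0,0,0,0.6],[0.006,0.08,0,0,0,0,0.6],[0.008,0.1,0,0,0,0,0.6],[0.008,0.11,0,0,0,0,0.6],[0.009,0.12,0,0,0,0,0.6]]'
python3 -m inch '[[0.001,0.02,0,0,0,0,0.6],[0.003,0.04,0,0,0,0,0.6],[0.004,0.06,0,0,0,0,0.6],[0.005,0.07,0,0,0,0,0.6],[0.006,0.08,0,0,0,0,0.6]]'
cat >> h.py <<'E'
def carrier(n=None):
    import cv2
    c=eyes.read_camera("top");im=c["image"]
    if n: cv2.imwrite(n,im[:,:,::-1])
    hsv=cv2.cvtColor(im,cv2.COLOR_RGB2HSV)
    m=cv2.inRange(hsv,(105,130,70),(125,255,255))
    k,l,s,_=cv2.connectedComponentsWithStats(m); i=1+np.argmax(s[1:,4]); l=(l==i)
    us=np.where(l.sum(0)>10)[0]; u0=us.min()+2; P=[[],[]]
    for u in range(u0,u0+20):
        v=np.where(l[:,u])[0]
        P[0].append(cast(c,u,v.min()-.5,26)); P[1].append(cast(c,u,v.max()+.5,20))
    f=[np.polyfit(np.array(p)[:,1],np.array(p)[:,0],1) for p in P]
    s=readout.read_state(); q=s["eef_rot"]; h=np.pi/2-2*np.arctan2(q[1],q[0])
    y0=np.mean([p[1] for p in P[0]])
    R=np.array(c["R"]);fr=cast(c,us.min()-.5,(l[:,u0].nonzero()[0].mean()),26)
    print("slopes",f[0][0].round(3),f[1][0].round(3),"edges at y0",y0.round(1),[np.polyval(g,y0).round(1) for g in f],"front",fr.round(1),"tool",s["position"].round(1),"h",h.round(3),"F",s["force"].round(2),s["clock"])
E
python3 -c "
from h import *
carrier()"
```

```text
clock: 3.2
position: [459.6, -229.1, 8.1]
eef_rot: [0.734, 0.679, -0.0, 0.0]
force: [-0.3, -0.3, 0.3]
gripper_width: 55.1
clock: 3.7
position: [460.0, -221.4, 7.8]
eef_rot: [0.734, 0.679, -0.0, 0.0]
force: [-1.1, -2.3, 0.3]
gripper_width: 54.8
slopes 0.019 0.063 edges at y0 -151.0 [np.float64(513.8), np.float64(417.3)] front [ 471.2 -117.3] tool [ 460.1 -221.1    7.8] h 0.079 F [-0.31 -1.64  0.08] 3.75
```

```bash
cat > plan.py <<'E'
import numpy as np,sys
from plant import readout
# heading profile vs carrier travel y; carrier centre path
hy=[-165,-65,35,185,600]; hv=[.078,.24,.235,-.056,-.056]
L=57.
ys=np.arange(-165,330,.5); h=np.interp(ys,hy,hv); x=465+np.concatenate([[0],np.cumsum(np.tan(h[:-1])*.5)])
tx=x-L*np.sin(h); ty=ys-L*np.cos(h)
p=None
for yt in np.arange(-220.5,200,35):
    i=np.argmin(abs(ty-yt)); q=(tx[i],ty[i],h[i])
    if p: print("tool %.1f %.1f h %.3f  car x %.1f | d %.3f %.3f turn %.4f"%(*q,x[i],(q[0]-p[0])/100,(q[1]-p[1])/100,-(q[2]-p[2])/2/np.pi), "jigx",round(510.7-.056*(ys[i]-289),1))
    p=q
E
python3 plan.py
```

```text
tool 461.1 -185.5 h 0.136  car x 468.9 | d 0.006 0.348 turn -0.0089 jigx 534.1
tool 463.7 -150.5 h 0.192  car x 474.6 | d 0.026 0.350 turn -0.0089 jigx 532.2
tool 468.7 -115.4 h 0.240  car x 482.3 | d 0.050 0.351 turn -0.0076 jigx 530.2
tool 477.3 -80.4 h 0.238  car x 490.8 | d 0.086 0.350 turn 0.0003 jigx 528.3
tool 485.9 -45.4 h 0.236  car x 499.2 | d 0.086 0.350 turn 0.0003 jigx 526.3
tool 495.3 -10.7 h 0.216  car x 507.5 | d 0.094 0.347 turn 0.0033 jigx 524.4
tool 505.9 24.6 h 0.146  car x 514.1 | d 0.105 0.353 turn 0.0111 jigx 522.3
tool 513.7 59.7 h 0.077  car x 518.1 | d 0.079 0.351 turn 0.0110 jigx 520.4
tool 519.1 94.5 h 0.009  car x 519.6 | d 0.054 0.348 turn 0.0108 jigx 518.4
tool 522.0 129.6 h -0.056  car x 518.8 | d 0.028 0.351 turn 0.0103 jigx 516.4
tool 520.0 164.6 h -0.056  car x 516.8 | d -0.020 0.350 turn -0.0000 jigx 514.5
tool 518.1 199.6 h -0.056  car x 514.9 | d -0.020 0.350 turn -0.0000 jigx 512.5
```

```bash
python3 -m inch '[[0.001,0.07,0,0,0,-0.0018,0.6],[0.002,0.14,0,0,0,-0.0036,0.6],[0.003,0.21,0,0,0,-0.0053,0.6],[0.004,0.28,0,0,0,-0.0071,0.6],[0.006,0.35,0,0,0,-0.0089,0.6]]'
python3 -m inch '[[0.004,0.07,0,0,0,-0.0018,0.6],[0.009,0.14,0,0,0,-0.0036,0.6],[0.014,0.21,0,0,0,-0.0053,0.6],[0.02,0.28,0,0,0,-0.0071,0.6],[0.026,0.35,0,0,0,-0.0089,0.6]]'
python3 -m inch '[[0.008,0.07,0,0,0,-0.0015,0.6],[0.017,0.14,0,0,0,-0.003,0.6],[0.027,0.21,0,0,0,-0.0046,0.6],[0.038,0.28,0,0,0,-0.0061,0.6],[0.05,0.35,0,0,0,-0.0076,0.6]]'
python3 -c "
from h import *
carrier()"
```

```text
clock: 4.25
position: [460.6, -185.0, 7.7]
eef_rot: [0.753, 0.658, 0.0, -0.0]
force: [0.1, -1.6, -0.4]
gripper_width: 54.7
clock: 4.75
position: [463.2, -150.4, 7.7]
eef_rot: [0.771, 0.636, -0.0, -0.0]
force: [-1.0, -2.5, -0.7]
gripper_width: 54.8
clock: 5.25
position: [468.2, -115.4, 7.7]
eef_rot: [0.786, 0.618, -0.0, -0.0]
force: [-0.3, -2.2, 0.2]
gripper_width: 55.4
slopes 0.1 -0.13 edges at y0 -57.6 [np.float64(531.3), np.float64(437.1)] front [485.6 -24.3] tool [ 468.6 -113.7    7.8] h 0.238 F [-0.42 -0.56 -0.18] 5.3
```

```bash
sed -i 's/range(u0,u0+20)/range(u0+11,u0+27)/' h.py
python3 -m inch '[[0.017,0.07,0,0,0,0,0.6],[0.034,0.14,0,0,0,0,0.6],[0.051,0.21,0,0,0,0,0.6],[0.069,0.28,0,0,0,0,0.6],[0.086,0.35,0,0,0,0,0.6]]'
python3 -c "
from h import *
carrier('pics/t2.png')
import cv2
im=cv2.imread('pics/t2.png'); cv2.imwrite('pics/t2c.png',cv2.resize(im[135:255,235:435],None,fx=4,fy=4,interpolation=cv2.INTER_CUBIC))"
```

```text
clock: 5.8
position: [476.9, -80.3, 7.7]
eef_rot: [0.786, 0.618, 0.0, -0.0]
force: [-0.7, -1.1, 0.3]
gripper_width: 54.8Traceback (most recent call last):
  File "<string>", line 3, in <module>
    carrier('pics/t2.png')
    ~~~~~~~^^^^^^^^^^^^^^^
  File "h.py", line 17, in carrier
    P[0].append(cast(c,u,v.min()-.5,26)); P[1].append(cast(c,u,v.max()+.5,20))
                         ~~~~~^^
    return umr_minimum(a, axis, None, out, keepdims, initial, where)
ValueError: zero-size array to reduction operation minimum which has no identity
```

```bash
python3 -c "
import cv2
im=cv2.imread('pics/t2.png'); cv2.imwrite('pics/t2c.png',cv2.resize(im[135:255,235:435],None,fx=4,fy=4,interpolation=cv2.INTER_CUBIC))"
```

```text
(no output)
```

View pics/t2c.png

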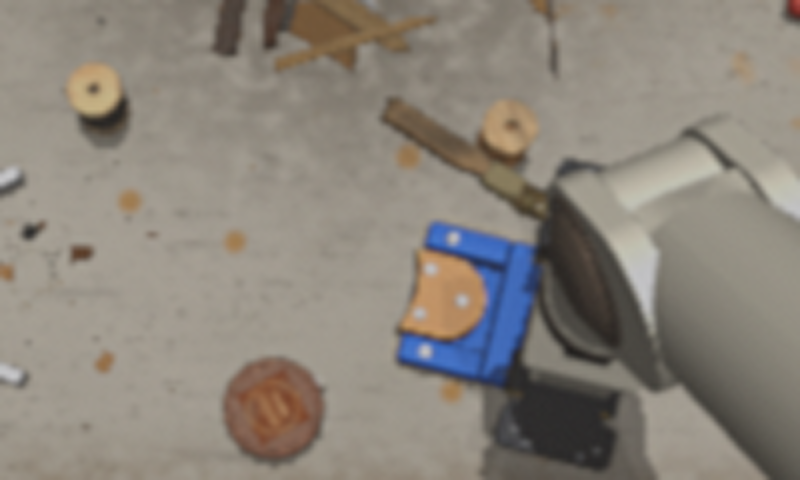

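```bash
cat > clk.py <<'E'
from h import *
import sys
def clk(pts,s,u0,v0):
    c=eyes.read_camera("top"); p=[cast(c,(u+.5)/s-.5+u0,(v+.5)/s-.5+v0,26) for u,v in pts]
    m=(p[0]+p[1])/2; d=p[0]-p[1]; h=np.arctan2(-d[1],d[0]); 
    st=readout.read_state();q=st["eef_rot"];ht=np.pi/2-2*np.arctan2(q[1],q[0])
    ce=m-30.3*np.array([np.sin(h),np.cos(h)]); t=st["position"][:2]; r=np.array([np.cos(ht),-np.sin(ht)]); dd=np.array([np.sin(ht),np.cos(ht)])
    print("screws",p,"h",h,"centre",ce,"tool",t,ht,"lat off",(ce-t)@r,"fwd",(ce-t)@dd)
E
python3 -c "
from clk import *
clk([(453,238),(425,350)],4,235,135)"
```

```text
screws [array([539.14545542,  -3.39239372]), array([460.99057724,  15.79359444])] h 0.24072642187109014 centre [492.84424893 -23.22570054] tool [477.33817443 -78.95330474] 0.2360384288395403 lat off 2.044069168518938 fwd 57.808528762408436
```

```bash
python3 -m inch '[[0.017,0.07,0,0,0,0,0.6],[0.034,0.14,0,0,0,0,0.6],[0.051,0.21,0,0,0,0,0.6],[0.069,0.28,0,0,0,0,0.6],[0.086,0.35,0,0,0,0,0.6]]'
python3 -m inch '[[0.017,0.07,0,0,0,0,0.6],[0.035,0.14,0,0,0,0.0004,0.6],[0.053,0.21,0,0,0,0.001,0.6],[0.073,0.28,0,0,0,0.002,0.6],[0.094,0.35,0,0,0,0.0033,0.6]]'
python3 -m inch '[[0.021,0.07,0,0,0,0.0022,0.6],[0.042,0.14,0,0,0,0.0044,0.6],[0.063,0.21,0,0,0,0.0066,0.6],[0.084,0.28,0,0,0,0.0088,0.6],[0.105,0.35,0,0,0,0.0111,0.6]]'
python3 -c "
from h import *
import cv2
c=eyes.read_camera('top');cv2.imwrite('pics/t3.png',cv2.resize(c['image'][135:255,175:375,::-1],None,fx=4,fy=4,interpolation=cv2.INTER_CUBIC))"
```

```text
clock: 6.4
position: [485.5, -45.1, 7.6]
eef_rot: [0.786, 0.618, 0.0, -0.0]
force: [-0.5, -1.6, -0.5]
gripper_width: 54.8
clock: 6.9
position: [495.0, -10.4, 7.7]
eef_rot: [0.779, 0.626, 0.0, 0.0]
force: [1.0, -1.8, -1.0]
gripper_width: 55.3
clock: 7.4
position: [505.5, 24.6, 7.7]
eef_rot: [0.757, 0.653, -0.0, 0.0]
force: [0.4, -1.5, -0.2]
gripper_width: 54.5
```

View pics/t3.png

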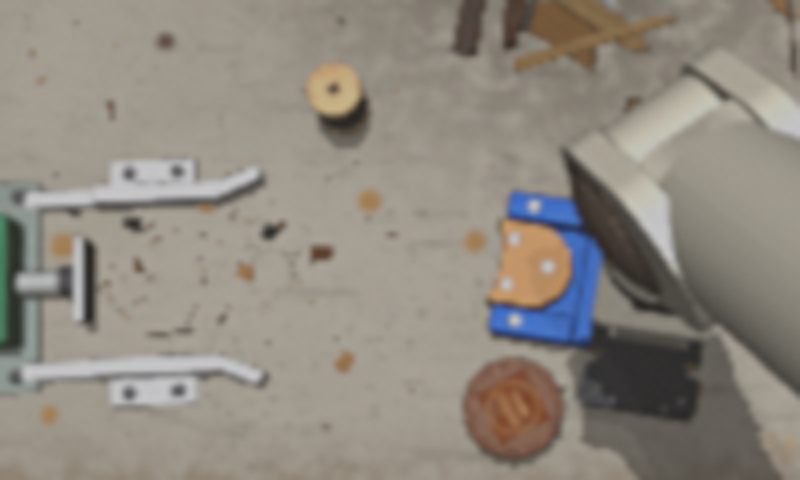

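```bash
python3 -c "
from clk import *
clk([(534.5,205.5),(515,320)],4,175,135)"
```

```text
screws [array([560.78865919, 106.57995566]), array([480.45847716, 118.77699618])] h 0.15068538969508385 centre [516.07505971  82.72182272] tool [505.92605734  25.94264727] 0.14530292985258808 lat off 1.8208728368481637 fwd 57.65033769291049
```

```bash
python3 -m inch '[[0.017,0.07,0,0,0,0.0022,0.6],[0.033,0.14,0,0,0,0.0044,0.6],[0.049,0.21,0,0,0,0.0066,0.6],[0.064,0.28,0,0,0,0.0088,0.6],[0.079,0.35,0,0,0,0.011,0.6]]'
python3 -m inch '[[0.012,0.07,0,0,0,0.0022,0.6],[0.023,0.14,0,0,0,0.0044,0.6],[0.034,0.21,0,0,0,0.0066,0.6],[0.044,0.28,0,0,0,0.0088,0.6],[0.054,0.35,0,0,0,0.0108,0.6]]'
python3 -m inch '[[0.007,0.07,0,0,0,0.0022,0.6],[0.013,0.14,0,0,0,0.0044,0.6],[0.019,0.21,0,0,0,0.0066,0.6],[0.024,0.28,0,0,0,0.0088,0.6],[0.028,0.35,0,0,0,0.0103,0.6]]'
python3 -c "
from h import *
import cv2
c=eyes.read_camera('top');cv2.imwrite('pics/t4.png',cv2.resize(c['image'][155:255,155:295,::-1],None,fx=5.5,fy=5.5,interpolation=cv2.INTER_CUBIC))"
```

```text
clock: 8.0
position: [513.3, 59.7, 7.7]
eef_rot: [0.734, 0.679, -0.0, -0.0]
force: [0.2, -2.4, -0.2]
gripper_width: 55.0
clock: 8.5
position: [518.7, 94.6, 7.7]
eef_rot: [0.71, 0.704, -0.0, -0.0]
force: [1.2, -1.8, -0.4]
gripper_width: 54.9
clock: 9.0
position: [521.4, 129.6, 7.7]
eef_rot: [0.687, 0.726, -0.0, -0.0]
force: [0.2, -2.0, 0.2]
gripper_width: 55.0
```

View pics/t4.png

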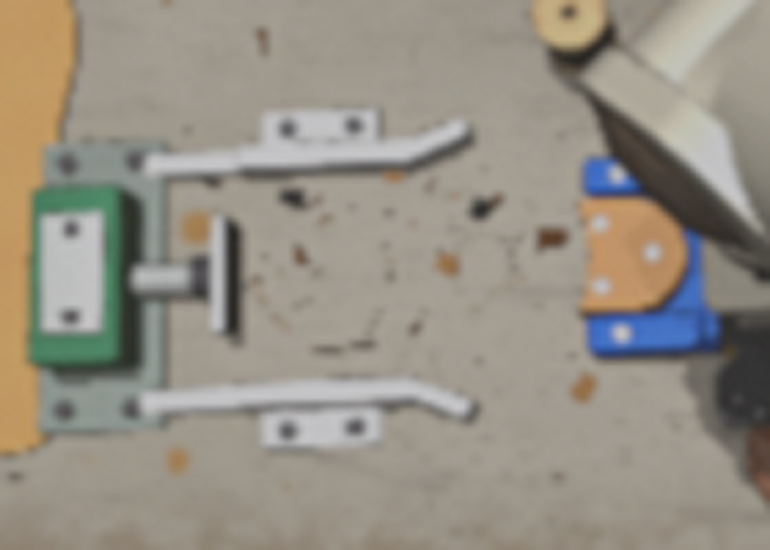

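```bash
python3 -c "
from clk import *
np.set_printoptions(precision=1,suppress=True)
clk([(618,175),(622,333)],5.5,155,155)
c=eyes.read_camera('top')
A=lambda u,v,z:cast(c,(u+.5)/5.5-.5+155,(v+.5)/5.5-.5+155,z)
print([A(*p,20) for p in((408,167),(408,382),(155,176),(150,394))])"
```

```text
screws [array([558.3, 221.3]), array([477.9, 216.8])] h -0.0555932718745745 centre [519.8 188.8] tool [521.5 131.1] -0.056108869097300174 lat off 1.498106338397584 fwd 57.67397319739339
[array([562.4, 328.9]), array([452.6, 323.9]), array([556.2, 457.4]), array([445. , 452.8])]
```

```bash
python3 -m inch '[[0.004,0.05,0,0,0,0.0024,0.6],[0.008,0.1,0,0,0,0.0048,0.6],[0.012,0.15,0,0,0,0.0071,0.6],[0.016,0.2,0,0,0,0.0095,0.6],[0.02,0.25,0,0,0,0.0119,0.6]]'
python3 -m inch '[[-0.009,0.07,0,0,0,0,0.6],[-0.018,0.14,0,0,0,0,0.6],[-0.028,0.21,0,0,0,0,0.6],[-0.037,0.28,0,0,0,0,0.6],[-0.046,0.35,0,0,0,0,0.6]]'
python3 -m inch '[[-0.013,0.05,0,0,0,-0.0024,0.6],[-0.026,0.1,0,0,0,-0.0048,0.6],[-0.04,0.15,0,0,0,-0.0071,0.6],[-0.053,0.2,0,0,0,-0.0095,0.6],[-0.066,0.25,0,0,0,-0.0119,0.6]]'
python3 -c "
from h import *
import cv2
c=eyes.read_camera('top');cv2.imwrite('pics/t5.png',cv2.resize(c['image'][155:255,155:295,::-1],None,fx=5.5,fy=5.5,interpolation=cv2.INTER_CUBIC))"
```

```text
clock: 9.65
position: [523.4, 154.4, 7.7]
eef_rot: [0.66, 0.752, -0.0, 0.0]
force: [-0.7, -1.5, 0.9]
gripper_width: 55.1
clock: 10.15
position: [518.6, 189.8, 7.7]
eef_rot: [0.66, 0.751, -0.0, -0.0]
force: [0.3, -1.5, -1.0]
gripper_width: 55.3
clock: 10.65
position: [512.1, 214.3, 7.7]
eef_rot: [0.688, 0.725, -0.0, 0.0]
force: [1.1, -2.7, 0.2]
gripper_width: 55.2
```

View pics/t5.png

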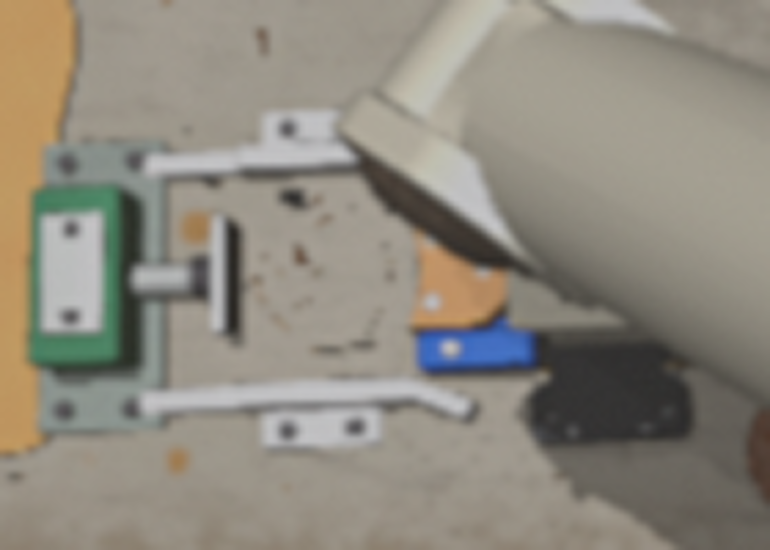

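```bash
cat > one.py <<'E'
from h import *
def one(u,v):
    c=eyes.read_camera("top"); p=cast(c,(u+.5)/5.5-.5+155,(v+.5)/5.5-.5+155,26)
    st=readout.read_state();q=st["eef_rot"];h=np.pi/2-2*np.arctan2(q[1],q[0])
    d=np.array([np.sin(h),np.cos(h)]);r=np.array([d[1],-d[0]]); t=st["position"][:2]
    ce=p+40.3*r-30.3*d
    j=np.array([507.5,326.4]);jd=np.array([-.055,.9985]);jr=np.array([.9985,.055])
    print("h",h,"centre",ce,"off tool",(ce-t)@r,(ce-t)@d,"jig lateral right",(ce-j)@jr,"jigx",(ce-j)@jd+35, "by tool",(t+57.7*d-j)@jr, st["force"])
E
python3 -c "
from one import *
one(451,348)"
```

```text
h -0.054633467566629124 centre [511.1831683  273.86178659] off tool 2.4473467207321282 58.20697746125171 jig lateral right 0.7880418102339006 jigx -17.66198034457119 by tool -1.6595375889891282 [0.02261845 0.58252454 0.33280553]
```

```bash
python3 -m inch '[[-0.004,0.07,0,0,0,0,0.6],[-0.008,0.14,0,0,0,0,0.6],[-0.012,0.21,0,0,0,0,0.6],[-0.016,0.28,0,0,0,0,0.6],[-0.02,0.35,0,0,0,0,0.6]]'
python3 -m inch '[[-0.004,0.07,0,0,0,0,0.6],[-0.008,0.14,0,0,0,0,0.6],[-0.012,0.21,0,0,0,0,0.6],[-0.016,0.27,0,0,0,0,0.6],[-0.018,0.32,0,0,0,0,0.6]]'
python3 -c "
from h import *
import cv2
c=eyes.read_camera('top');cv2.imwrite('pics/t6.png',cv2.resize(c['image'][155:255,155:295,::-1],None,fx=5.5,fy=5.5,interpolation=cv2.INTER_CUBIC))"
```

```text
clock: 11.25
position: [510.1, 249.8, 7.7]
eef_rot: [0.688, 0.726, -0.0, -0.0]
force: [-0.5, -2.3, 0.2]
gripper_width: 55.1
clock: 11.75
position: [508.3, 281.7, 7.7]
eef_rot: [0.688, 0.726, 0.0, -0.0]
force: [-0.5, -1.6, -0.2]
gripper_width: 54.9
```

View pics/t6.png

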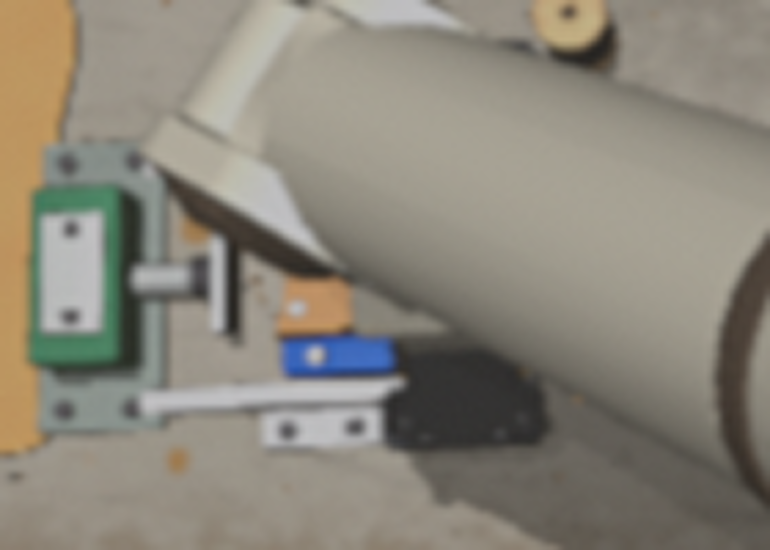

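```bash
python3 -c "
from one import *
one(315,355)"
python3 -m inch '[[-0.001,0.02,0,0,0,0,0.6],[-0.002,0.04,0,0,0,0,0.6],[-0.003,0.06,0,0,0,0,0.6],[-0.004,0.08,0,0,0,0,0.6],[-0.005,0.1,0,0,0,0,0.6]]'
python3 -m inch '[[-0.001,0.01,0,0,0,0,0.6],[-0.001,0.02,0,0,0,0,0.6],[-0.002,0.03,0,0,0,0,0.6],[-0.002,0.04,0,0,0,0,0.6],[-0.003,0.05,0,0,0,0,0.6]]'
python3 -m inch '[[0,0.01,0,0,0,0,0.6],[-0.001,0.02,0,0,0,0,0.6]]'
python3 -m inch '[[0,0.01,0,0,0,0,0.6],[-0.001,0.02,0,0,0,0,0.6]]'
```

```text
h -0.055220128990496775 centre [506.86392347 341.63153182] off tool 1.8766432048591366 59.006857590405446 jig lateral right 0.20261183588118992 jigx 50.2436687267403 by tool -1.6738045290946697 [ 0.44730451 -0.55063882 -0.38942354]
clock: 12.35
position: [508.2, 290.9, 7.8]
eef_rot: [0.688, 0.726, 0.0, 0.0]
force: [-0.2, -2.5, 2.3]
gripper_width: 54.8
clock: 12.85
position: [507.7, 296.0, 7.7]
eef_rot: [0.688, 0.726, 0.0, 0.0]
force: [1.2, -3.5, 0.9]
gripper_width: 55.2
clock: 13.05
position: [507.6, 298.1, 7.7]
eef_rot: [0.688, 0.726, 0.0, 0.0]
force: [0.7, -3.4, 1.8]
gripper_width: 55.5
clock: 13.25
position: [507.5, 300.1, 7.8]
eef_rot: [0.688, 0.726, 0.0, 0.0]
force: [0.4, -3.2, 1.9]
gripper_width: 54.8
```

```bash
python3 -m inch '[[0,0.01,0,0,0,0,0.6],[-0.001,0.02,0,0,0,0,0.6]]' | sed -n '1,2p;4p'
python3 -m inch '[[0,0.01,0,0,0,0,0.6],[-0.001,0.02,0,0,0,0,0.6]]'| sed -n '1,2p;4p'
python3 -m inch '[[0,0.01,0,0,0,0,0.6],[-0.001,0.02,0,0,0,0,0.6]]'| sed -n '1,2p;4p'
```

```text
clock: 13.45
position: [507.4, 301.6, 7.7]
force: [-0.1, -5.2, 4.4]
clock: 13.65
position: [507.3, 302.6, 7.6]
force: [0.8, -6.8, 4.8]
clock: 13.85
position: [507.3, 303.5, 7.5]
force: [-0.6, -9.3, 6.7]
```

```bash
python3 -m inch '[[0,0,0.002,0,0,0,0.6],[0,0,0.004,0,0,0,0.6]]' | sed -n '1,2p;4p'
python3 -m inch '[[0,0,0.002,0,0,0,0.6],[0,0,0.004,0,0,0,0.6]]' | sed -n '1,2p;4p'
python3 -m inch '[[0,0.01,0,0,0,0,0.6],[-0.001,0.01,0,0,0,0,0.6]]'| sed -n '1,2p;4p'
```

```text
clock: 14.05
position: [507.2, 303.8, 7.5]
force: [1.2, -7.1, -0.4]
clock: 14.25
position: [507.1, 304.0, 7.7]
force: [1.0, -5.7, -0.2]
clock: 14.45
position: [507.0, 304.7, 7.6]
force: [0.9, -6.2, -1.5]
```

```bash
for i in 1; do python3 -m inch '[[0,0.005,0,0,0,0,0.6],[-0.001,0.01,0,0,0,0,0.6]]'| sed -n '1,2p;4p'
python3 -m inch '[[0,0.005,0,0,0,0,0.6],[0,0.01,0,0,0,0,0.6]]'| sed -n '1,2p;4p'
python3 -m inch '[[0,0.005,0.001,0,0,0,0.6],[-0.001,0.01,0.001,0,0,0,0.6]]'| sed -n '1,2p;4p'
python3 -m inch '[[0,0,0,0,0,0,0.6]]'| sed -n '1,2p;4p'; done
```

```text
clock: 14.65
position: [507.0, 305.0, 7.5]
force: [0.7, -8.6, 0.2]
clock: 14.85
position: [507.0, 305.4, 7.6]
force: [0.5, -9.5, 1.7]
clock: 15.05
position: [506.9, 305.9, 7.6]
force: [0.8, -11.0, 2.0]
clock: 15.15
position: [506.9, 305.9, 7.6]
force: [0.4, -9.5, 2.0]
```

```bash
python3 -m inch '[[0,0.005,0,0,0,0,0.6],[0,0.005,0,0,0,0,0.6],[0,0.005,0,0,0,0,0.6],[0,0.005,0,0,0,0,0.6],[0,0.005,0,0,0,0,0.6]]'| sed -n '1,2p;4p'
python3 -m inch '[[0,0,0,0,0,0,0.6],[0,0,0,0,0,0,0.6],[0,0,0,0,0,0,0.6],[0,0,0,0,0,0,0.6],[0,0,0,0,0,0,0.6]]'| sed -n '1,2p;4p'
python3 -m inch '[[0,0,0,0,0,0,0.6],[0,0,0,0,0,0,0.6],[0,0,0,0,0,0,0.6],[0,0,0,0,0,0,0.6],[0,0,0,0,0,0,0.6]]'| sed -n '1,2p;4p'
python3 -m inch '[[0,0,0,0,0,0,0.6],[0,0,0,0,0,0,0.6],[0,0,0,0,0,0,0.6],[0,0,0,0,0,0,0.6],[0,0,0,0,0,0,0.6]]'| sed -n '1,2p;4p'
```

```text
clock: 15.65
position: [506.9, 306.1, 7.6]
force: [0.5, -10.2, 2.3]
clock: 16.15
position: [506.9, 306.1, 7.6]
force: [0.4, -10.8, 2.9]
clock: 16.65
position: [506.9, 306.1, 7.6]
force: [0.3, -10.1, 2.5]
clock: 17.15
position: [506.9, 306.1, 7.6]
force: [-0.2, -10.2, 2.1]
```

```bash
python3 -m inch '[[0,-0.005,0,0,0,0,0.6],[0,-0.01,0,0,0,0,0.6],[0.001,-0.015,0,0,0,0,0.6],[0.001,-0.02,0,0,0,0,0.6],[0.001,-0.025,0,0,0,0,0.6]]'| sed -n '1,2p;4p'
python3 -m inch '[[0,-0.005,0,0,0,0,0.6],[0,-0.01,0,0,0,0,0.6],[0.001,-0.015,0,0,0,0,0.6],[0.001,-0.02,0,0,0,0,0.6],[0.001,-0.025,0,0,0,0,0.6]]'| sed -n '1,2p;4p'
python3 -m inch '[[0,-0.005,0,0,0,0,0.6],[0,-0.01,0,0,0,0,0.6],[0.001,-0.015,0,0,0,0,0.6],[0.001,-0.02,0,0,0,0,0.6],[0.001,-0.025,0,0,0,0,0.6]]'| sed -n '1,2p;4p'
python3 -m inch '[[0,-0.005,0,0,0,0,0.6],[0,-0.01,0,0,0,0,0.6],[0.001,-0.015,0,0,0,0,0.6],[0.001,-0.02,0,0,0,0,0.6],[0.001,-0.025,0,0,0,0,0.6]]'| sed -n '1,2p;4p'
```

```text
clock: 17.65
position: [507.0, 305.7, 7.7]
force: [1.2, -5.7, -1.5]
clock: 18.15
position: [507.0, 304.5, 8.0]
force: [1.0, -4.2, -1.3]
clock: 18.65
position: [507.0, 303.5, 8.7]
force: [1.1, -3.3, -1.6]
clock: 19.15
position: [507.2, 301.8, 9.1]
force: [1.0, -0.1, 0.2]
```

```bash
python3 -m inch '[[0,-0.01,0,0,0,0,0.6],[0.001,-0.02,0,0,0,0,0.6],[0.002,-0.03,0,0,0,0,0.6],[0.003,-0.05,0,0,0,0,0.6],[0.004,-0.07,0,0,0,0,0.6]]'| sed -n '1,2p;4p'
python3 -m inch '[[0.005,-0.1,0,0,0,0,0.6],[0.01,-0.2,0,0,0,0,0.6],[0.015,-0.3,0,0,0,0,0.6],[0.02,-0.4,0,0,0,0,0.6],[0.025,-0.5,0,0,0,0,0.6]]'| sed -n '1,2p;4p'
python3 -m inch '[[0,0,0.2,0,0,0,0.6],[0,0,0.4,0,0,0,0.6],[0,-0.2,0.6,0,0,0,0.6],[0,-0.4,0.8,0,0,0,0.6],[0,-0.6,1.0,0,0,0,0.6]]'| sed -n '1,2p;4p'
python3 -m inch '[[0,-0.3,0,0,0,0,0.6],[0,-0.6,0,0,0,0,0.6],[0,-0.95,0,0,0,0,0.6],[0,-0.95,0,0,0,0,0.6],[0,-0.95,0,0,0,0,0.6]]'| sed -n '1,2p;4p'
python3 -c "
from h import *
import cv2
c=eyes.read_camera('top');cv2.imwrite('pics/t7.png',cv2.resize(c['image'][155:255,155:295,::-1],None,fx=5.5,fy=5.5,interpolation=cv2.INTER_CUBIC))"
```

```text
clock: 19.65
position: [507.7, 293.4, 8.6]
force: [0.0, 0.1, 0.1]
clock: 20.15
position: [510.3, 242.2, 8.6]
force: [0.4, 0.3, 0.3]
clock: 20.65
position: [509.9, 182.3, 109.3]
force: [0.5, -0.8, -0.1]
clock: 21.15
position: [510.2, 86.9, 108.6]
force: [0.2, 0.4, -0.1]
```

View pics/t7.png

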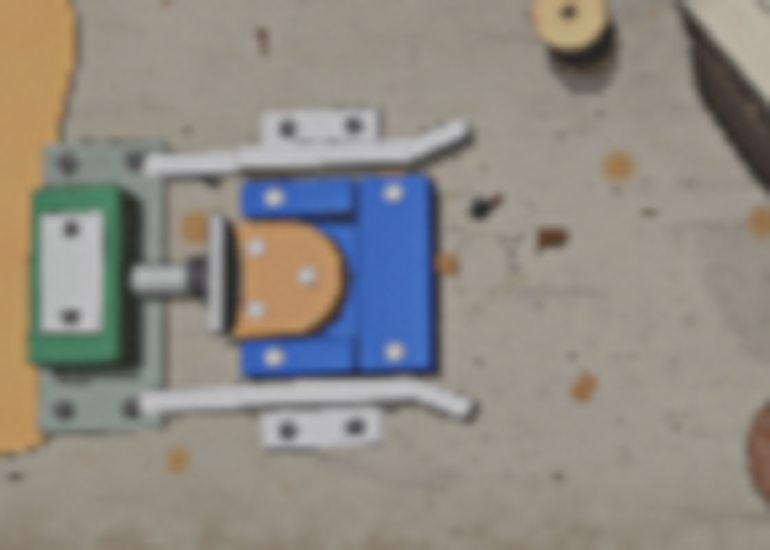

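```bash
python3 -c "
from h import *
c=eyes.read_camera('top')
P=[cast(c,(u+.5)/5.5-.5+155,(v+.5)/5.5-.5+155,26) for u,v in((274,198),(274,357),(393,193),(394,352))]
ce=np.mean(P,0);j=np.array([507.5,326.4]);print(ce,'lat',(ce-j)@[.9985,.055],'jigx',(ce-j)@[-.055,.9985]+35,'h',np.arctan2(*(P[0]+P[1]-P[2]-P[3])),readout.read_state()['force'])
from plant import job
print(job.finish_job())"
```

```text
[505.68618044 362.36066865] lat 0.1667379494989396 jigx 71.0064877205798 h -0.05430057379490413 [ 0.54342103  0.93318064 -0.04644965]
the job is handed in; nothing more can be done
None
```

I pushed the carrier through the lane and between the rails, pressed the heel against the pad, backed off slowly and handed the job in. No verdict is reported, so the results below are my own measurements.

- **Lane:** I pushed with a half-open fork on the back face. The measured clearance to the tin was about 15 mm at one point alongside it. The spools look untouched in the pictures.
- **Pressing:** The wrist read about 10–11 N for 2 s. That is roughly 8 N on the pad once the roughly 2 N of sliding friction is taken off. The pad force itself is an estimate, because the wrist feels both together. How far the pad was pushed in gave about 9 N, a rough agreement.
- **Downward force:** While I built up the pressure, the fingers pressed down on the carrier with up to 7 N for a moment. I raised the tool slightly and this dropped to about 2 N.
- **Final check from the top camera:**
  - The carrier is about 0.2 mm off the centre line and parallel to the jig within about 0.001 rad.
  - It is about 71 mm in, against the 65 mm required.
  - The heel is visibly against the pad. From where the fingers lost contact, I estimate 2–3 N remains on it; I had no way to measure that.
  - The robot is well clear and the clock stood at about 21 s.

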